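Turn the boil-out pan's handle in between its neighbours

TASK

The long handle of the lidded saucepan sticks out over the side of the hob where passers-by can catch it. Swing it inward, over the low frying pan at the back, and let go of it there; the tall pot leaves no room for a hand round the long handle further on, so take the saucepan again by its short side grip and finish the turn with that. In the end the handle points to the middle of the hob and lies in the gap between frying pan and tall pot, over neither and touching neither, the saucepan stands with its foot inside its own printed ring, lid on, let go, and the other pans have been left where they stand.

Things in the scene. Friction and masses are not known exactly. Their poses are not given: they have to be found in the camera images.
- hob: Black glass hob let into the bench, 510 mm (its x, front to back; its front edge is nearest the robot) by 580 mm (its y, +y is the side where the saucepan stands), its glass 6 mm above the bench. Fixed; origin at its middle on the bench, z up. Its position and yaw vary.
- hob_middle (a point): Middle of the hob, on the glass.
- pan_ring (a point): Centre, on the glass, of the printed ring (radius 86 mm) of the saucepan's zone: front zone on the hob's +y side. The ring is flat print.
- pan: The steel saucepan (with its two grips about 0.6 kg, can be heavier or lighter), outer radius 80 mm, foot radius 72 mm, height 90 mm, loose: it slides and turns on the glass. Origin at the centre of its underside; x points along the long handle, z up. It starts up to about 35 mm off its ring, the long handle pointing outward (65 to 120 degrees from the hob's x towards its y).
- pan_centre (a point): Centre of the saucepan half-way up, 45 mm above its underside; axes as the saucepan's.
- long_handle: The saucepan's long black handle, part of the saucepan: a bar with flat upright sides, 20 mm wide and 18 mm high, from 85 mm to 205 mm from the saucepan's axis, rising outward by 1 in 4. Origin at the middle of the bar, 145 mm from the saucepan's axis and 93 mm above its underside; axes as the saucepan's (x outward). Its root is the best place to hold, where the bar's centre is 88 mm above the underside at 125 mm from the axis.
- handle_tip (a point): Middle of the long handle's outer end, 205 mm from the saucepan's axis and 108 mm above its underside.
- short_grip: The short black side grip, part of the saucepan, exactly opposite the long handle: a block 40 mm wide (along the saucepan's y, flat upright sides), 16 mm high, reaching from 86 mm to 120 mm from the saucepan's axis. Origin 101 mm from the axis on the saucepan's -x side, 74 mm above its underside, at half its height; axes as the saucepan's.
- lid: The saucepan's loose steel lid, radius 80 mm, lying in the rim with an 8 mm deep step, black knob to 31 mm above the rim. Origin at its centre, level with the rim (90 mm above the saucepan's underside). 0.12 kg.
- tall_pot: Tall closed steel pot on the other front zone, radius 100 mm (lid edge 104 mm), 202 mm high and 236 mm with the knob, about 3 kg. Origin at the centre of its underside. Leave it alone.
- low_pan: Low dark frying pan on the zone behind the saucepan, rim radius 120 mm, only 50 mm high, so that the saucepan's long handle passes over it; its own black handle points away to the back. About 1.3 kg. Origin at the centre of its underside. Leave it alone.
- milk_pan: Small aluminium milk pan on the fourth zone, radius 60 mm, 70 mm high. Origin at the centre of its underside. Leave it alone.
There are look-alikes about, which are no part of the job. What is meant by the lid is not brown or yellow, and is the larger of those in its own colour.

How it is judged:
On the way, in this order (a step that is already met when the one before it is completed fails the run):
1. the long handle has been swung in over the low frying pan, and the saucepan stands there let go (horizontal distance between any of long_handle, handle_tip and low_pan below 0.125 m and contact force between the fingers and pan below 0.1 N and linear speed of pan below 0.02 m/s), for 0.2 s.
2. the saucepan is taken again by its short grip (contact force between the fingers and short_grip above 1 N), for 0.1 s.
At the end, for the whole second after the job is handed in: Saucepan flat and still, let go, lid in place, its axis within 13.5 mm of the ring's centre; long handle's tip within 75 mm of the hob's middle; handle middle and tip over 130 mm from the low pan's axis and over 114 mm from the tall pot's axis in plan (horizontal distance between pan and pan_ring below 0.0135 m and horizontal distance between handle_tip and hob_middle below 0.075 m and horizontal distance between each of long_handle, handle_tip and low_pan above 0.13 m and horizontal distance between each of long_handle, handle_tip and tall_pot above 0.114 m and z of pan in the frame of hob below 0.01 m and angle between pan's own z axis and vertical below 0.05 rad and horizontal distance between lid and pan below 0.012 m and angle between lid's own z axis and vertical below 0.06 rad and linear speed of pan below 0.01 m/s); the robot touches nothing.
It fails at once if a neighbouring pan is shifted by more than 15 mm (distance of any of tall_pot, low_pan, milk_pan from where it was at the start of the episode above 0.015 m).
It fails at once if the saucepan is tipped by more than 0.2 rad (angle between pan's own z axis and vertical above 0.2 rad).
It fails at once if the lid comes off (horizontal distance between lid and pan above 0.02 m or angle between lid's own z axis and vertical above 0.3 rad).
It also fails if it takes over 58 s, if anything falls off the work surface, if the arm or the gripper's body presses on something with over 40 N, if the wrist force passes 120 N, or if a joint passes its speed limit or range.

ROBOT

A 6-joint arm with a two-finger parallel gripper is mounted at the origin on the work surface. World frame = base frame: x ahead of the robot, y to its left, z up, the work surface at z = 0. Lengths are in m, angles in rad, forces in N, time in s.
With the tool pointing down it reaches from about 0.375 to 0.975 m from the base axis. Payload 3.8 kg.
Tool frame: the origin (TCP) lies between the finger pads; the fingertips stand 22 mm ahead of it and the grasp point (between the pads) lies 3 mm ahead of it; z points along the fingers, y is the direction in which the jaws open and shut (so a half turn about z gives the same grasp; the last joint's range is limited). The gripper opens to 85 mm and grips with 20 to 120 N. Pads are 22 mm wide; open, the fingers measure 114 mm over their backs; the gripper's body (76 mm by 85 mm) begins 54 mm behind the grasp point. The pads swing forward as they close: fully open they stand 13 mm farther back than shut.
Start: joints at [-1.329, 0.264, 1.604, -0, 1.274, -0.037], TCP at [0.186, -0.649, 0.216] pointing down, gripper open.
Joint ranges: [-2.63, 2.63], [-0.94, 2.18], [0.31, 2.57], [-1.31, 4.45], [0, 2.66], [-2.55, 2.55]. Speed limits (rad/s): [2.57, 2.57, 3.14, 3.14, 3.14, 3.14].

INTERFACE

Orientations are given as a rotation vector (axis times angle).
In Python, from workcell import * gives the robot as it stands.
- The arm moves only by the tool step_arm, never from a script. Its argument "motion" is a list that holds one entry, the list of rows, each a list of 7 numbers: the finger opening in m, from 0 to 0.0854, then the shift along the world's x, y, z in m, then the turn, a rotation vector about the world's x, y, z in degrees. A call has exactly 8 rows; each row is the pose to reach, as a shift and turn from the pose measured when the call began; what a row does not reach only later rows make up. A row lasts 1/8 s, in which the tool goes at most 62.5 mm and 10.7 degrees, less where a joint would pass 70% of its speed; a pose out of reach is approached as far as the arm can. A call with a gripper value outside its range is refused whole. The fingers move at their own pace and stop on an object; "newtons" is the grip in N (left out, the last holds). Time passes only in rows, so rows that repeat a pose let the fingers close, or fill a call up. It gives the time, the measured TCP pose, the force and the opening at its end, in the units of the state.
- read_state(): the state, without advancing time (a new reading comes with each control period).
- read_camera(name): name is "scene" or "top" or "wrist"; returns (picture, depth): 420x560x3 uint8, blue, green, red; 420x560 float32, m along the optical axis (not along the pixel's ray), 0 where there is no reading.
- get_calibration(name): a dict with "K" (3x3 intrinsics, pixels), "world_from_camera" (4x4, takes a point from camera to world coordinates). Camera axes: x right, y down, z forward; pixel columns grow to the right and rows downward; lengths in m; the calibration is good to about 2 mm. A picture is of the moment at which its call begins: read the wrist's pose just before it. get_calibration takes no time and is no camera call; for the wrist camera it gives the pose at the moment of the call.
- finish_job(): hands the job in, once; it reports no verdict.
Trained networks look in the newest picture that a camera, given by its name, has taken for a name from the list of things; names that differ only in an ending like _2 or _b are one class to them, and where a whole thing is asked for, a point or a joint stands for the part that bears it (a point fixed in the world has none). Each returns a list of dicts, best first, with "score" (0 to 1); they miss things now and then, are a little off and sometimes report something else, mostly with a low value. They report only what shows in the picture. A call takes as long as a camera call. They do not tell look-alikes from the thing itself.
- spot_in(camera, thing): "xyz" ([x, y, z] in m, in the coordinates of the camera as it stood for that picture, good to about 4 mm: the middle of the surface that is visible of it).
- regions_of(camera, thing): "region" (420x560 bool, what is visible of it).
The state is a dict: "time": time; "q": joint angles; "joint_vel": joint speeds; "joint_torque": joint torques, N m; "tool_pos": TCP position; "tcp_rot": TCP orientation; "wrist_force": force on the tool from outside, world axes, zero at the start; "torque": the same for the moment, N m; "width": opening from 0.0 (shut) to 1.0 (fully open).
Only numpy, scipy, OpenCV 4.12 (cv2) and the standard library are available. Lean on these libraries where they do the work, as an engineer would, in place of code of your own. Each camera call takes 0.05 s, during which the arm holds its last target. There are 200 camera calls.

## Working session

There is one attempt and no reset: what is moved stays moved. The work goes in short steps, Python scripts to look and compute and a tool call to move; the robot and the scene stay as the last step left them, time stands still between calls to the robot, and variables do not carry over. Pictures are saved under pics/ and viewed, on a budget of 10 in all, crops included, one or two more only if the job needs it, and the job is handed in when it is done.

Besides the shell and the picture viewer there is one more tool, called after "Call:" by a JSON object that holds its "name" and its "arguments", one argument or row to a line. step_arm: Moves the arm, as the interface text tells. Its arguments: {"type":"object","properties":{"motion":{"type":"array"},"newtons":{"type":"number"}},"required":["motion"]}

```bash
ls; mkdir -p pics
python3 - <<'E'
from workcell import *
import cv2
s=read_state();print(s)
for n in("scene","top"):
    p,d=read_camera(n);cv2.imwrite(f"pics/{n}0.png",p);c=get_calibration(n);print(n,c)
E
```

```text
pics
{'time': 0.0, 'q': array([-1.32892158e+00,  2.64764491e-01,  1.60539310e+00, -3.05777505e-05,
        1.27370206e+00, -3.68897699e-02]), 'joint_vel': array([-0.00170162, -0.00040363,  0.00149664,  0.00127475,  0.00098389,
       -0.00101956]), 'joint_torque': array([ 9.38854464e-04, -5.15109444e+01, -3.67318261e+01,  8.58527005e-05,
        1.30883619e-02,  6.18422050e-06]), 'tool_pos': array([ 0.18554674, -0.64818859,  0.21434412]), 'tcp_rot': array([-3.10889326e+00, -4.36166901e-01,  4.09713050e-04]), 'wrist_force': array([-0.15123005, -0.6025671 , -0.48342409]), 'torque': array([-0.03605725, -0.01776203,  0.00980069]), 'width': 1.0004495042117774}
scene {'K': array([[499.55809429,   0.        , 272.80358223],
       [  0.        , 499.55809429, 204.68532618],
       [  0.        ,   0.        ,   1.        ]]), 'world_from_camera': array([[ 0.68673795,  0.51765172, -0.51032116,  1.13295927],
       [ 0.72687027, -0.4821539 ,  0.48906771, -0.44709198],
       [ 0.0071134 , -0.70679864, -0.70737903,  0.93244666],
       [ 0.        ,  0.        ,  0.        ,  1.        ]])}
top {'K': array([[471.35414473,   0.        , 284.58531264],
       [  0.        , 471.35414473, 209.63023716],
       [  0.        ,   0.        ,   1.        ]]), 'world_from_camera': array([[-0.00205269, -0.99642441,  0.08446407,  0.4412656 ],
       [-0.99998455,  0.00248162,  0.00497362,  0.11214238],
       [-0.00516544, -0.08445256, -0.99641411,  1.15782719],
       [ 0.        ,  0.        ,  0.        ,  1.        ]])}
```

View pics/top0.png

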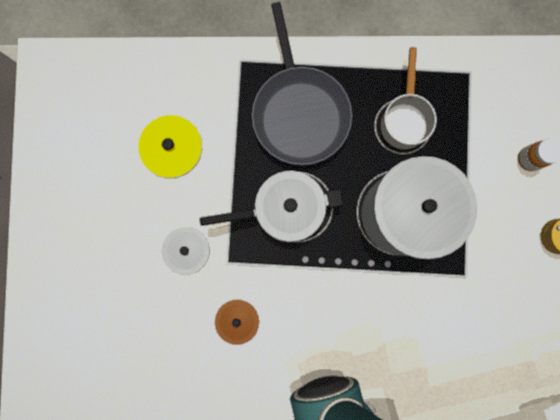

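View pics/scene0.png

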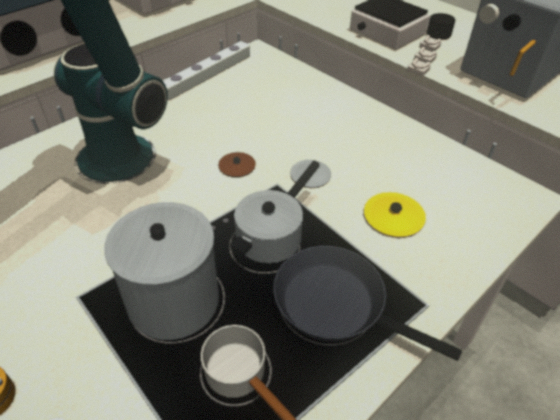

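The saucepan is at top-view pixel (290,206), with its long handle to (203,221) and its short grip at (334,199). Possible mistakes for its lid are the yellow lid (168,145), the brown one (237,322) and the smaller steel one (185,250). The lid in the pan at (290,206), steel and the larger, is the right one. The low pan is at (302,115), the tall pot at (428,207) and the milk pan at (407,122).

```bash
cat > h.py <<'E'
from workcell import *
import numpy as np, cv2
from scipy.optimize import least_squares
def cloud(n, p=None,d=None):
    if d is None: p,d=read_camera(n)
    c=get_calibration(n);K=c["K"];T=c["world_from_camera"]
    v,u=np.mgrid[:420,:560]
    P=np.stack([(u-K[0,2])/K[0,0]*d,(v-K[1,2])/K[1,1]*d,d],-1)@T[:3,:3].T+T[:3,3]
    P[d==0]=np.nan
    return p,P
def proj(n,X):
    c=get_calibration(n);Ti=np.linalg.inv(c["world_from_camera"]);q=(np.asarray(X)@Ti[:3,:3].T+Ti[:3,3])@c["K"].T
    return q[...,:2]/q[...,2:]
def rect(n,p,z,x0,x1,y0,y1,s=.001):
    # picture with up=+x, left=+y
    xs=np.arange(x1,x0,-s);ys=np.arange(y1,y0,-s)
    Y,X=np.meshgrid(ys,xs);uv=proj(n,np.stack([X,Y,0*X+z],-1)).astype(np.float32)
    return cv2.remap(p,uv[...,0],uv[...,1],cv2.INTER_LINEAR)
def circ(xy,r=None,c0=None):
    c0=np.median(xy,0) if c0 is None else c0
    if r: f=lambda a:np.hypot(*(xy-a[:2]).T)-r; return least_squares(f,c0,loss="soft_l1",f_scale=.002).x
    f=lambda a:np.hypot(*(xy-a[:2]).T)-a[2]; return least_squares(f,[*c0,.09],loss="soft_l1",f_scale=.002).x
E
python3 - <<'E'
from h import *
p,P=cloud("top");uv=lambda u,v:P[v,u].round(3)
for a in((290,206),(320,206),(203,221),(230,217),(334,199),(302,115),(302,70),(428,190),(407,122),(150,280),(350,170)):print(a,uv(*a))
np.save("top.npy",P)
r=rect("top",p,.006,.36,.92,-.32,.32);cv2.imwrite("pics/rect.png",r)
# hob edges: dark quad
corn=np.array([(240,62),(470,73),(466,275),(229,263)],float)
c=get_calibration("top");
d=np.c_[(corn-c["K"][:2,2])/c["K"][0,0],np.ones(4)]@c["world_from_camera"][:3,:3].T
o=c["world_from_camera"][:3,3];C=o+d*((.006-o[2])/d[:,2:]);print(C.round(3),C.mean(0))
E
```

```text
(290, 206) [0.536 0.105 0.128]
(320, 206) [0.539 0.038 0.099]
(203, 221) [0.504 0.297 0.122]
(230, 217) [0.514 0.239 0.107]
(334, 199) [0.556 0.005 0.09 ]
(302, 115) [0.775 0.074 0.009]
(302, 70) [0.874 0.075 0.051]
(428, 190) [ 0.56  -0.17   0.219]
(407, 122) [ 0.755 -0.185  0.015]
(150, 280) [0.368 0.445 0.005]
(350, 170) [ 0.637 -0.044  0.006]
[[ 0.913  0.23   0.006]
 [ 0.882 -0.348  0.006]
 [ 0.379 -0.321  0.006]
 [ 0.409  0.253  0.006]] [ 0.64564135 -0.0464771   0.006     ]
```

View pics/rect.png

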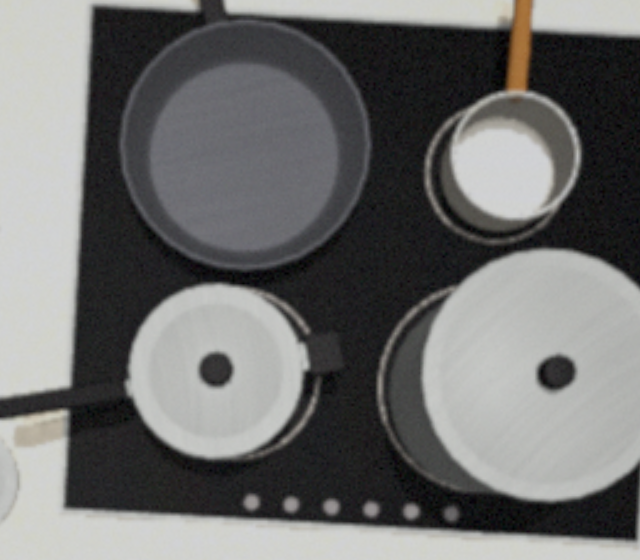

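```bash
cat >> h.py <<'E'
def pan_fit(n="top",c0=(.54,.1),pic=None):
    """lid disc centre (bright blob at rim height), handle direction from dark points above 0.085"""
    p,P=cloud(n) if pic is None else pic
    r=rect(n,p,.097,c0[0]-.15,c0[0]+.15,c0[1]-.15,c0[1]+.15)
    g=cv2.GaussianBlur(cv2.cvtColor(r,cv2.COLOR_BGR2GRAY),(3,3),0)
    e=cv2.Canny(g,60,150);v,u=np.nonzero(e)
    xy=np.c_[c0[0]+.15-v*.001,c0[1]+.15-u*.001]
    c=np.array(c0)
    for w in(.03,.015,.008,.005):
        m=abs(np.hypot(*(xy-c).T)-.0805)<w; c=circ(xy[m],.0805,c)
    gray=cv2.cvtColor(p,cv2.COLOR_BGR2GRAY)
    rr=np.hypot(P[...,0]-c[0],P[...,1]-c[1])
    m=(rr>.095)&(rr<.2)&(P[...,2]>.093)&(P[...,2]<.135)&(gray<70)
    H=P[m][:,:2]-c
    return c,H,m.sum()
E
python3 - <<'E'
from h import *
pic=cloud("top");p,P=pic
c,H,k=pan_fit("top",(.54,.1),pic);print("pan",c,k)
a=np.arctan2(H[:,1],H[:,0]);far=np.hypot(*H.T)>.12
print("handle ang deg",np.degrees(np.median(a[far])),far.sum(), "far pt",H[np.argmax(np.hypot(*H.T))])
# ring on glass
r=rect("top",p,.006,.36,.92,-.32,.32);g=cv2.cvtColor(r,cv2.COLOR_BGR2GRAY)
th=cv2.morphologyEx(g,cv2.MORPH_TOPHAT,np.ones((9,9)))
v,u=np.nonzero(th>40);xy=np.c_[.92-v*.001,.32-u*.001]
def ring(c):
    c=np.array(c)
    for w in(.012,.006,.004):
        d=np.hypot(*(xy-c).T);m=abs(d-.086)<w
        # away from pan image & short grip
        if c[1]>0 and c[0]<.65:
            m&=(np.hypot(xy[:,0]-(.92-.371),xy[:,1]-(.32-.216))>.092)
        c=circ(xy[m],.086,c)
    return c,m.sum(),np.std(np.hypot(*(xy[m]-c).T))
print("ring",ring((.549,.085)))
m=(P[...,2]>.19)&(P[...,2]<.215)&(P[...,0]>.4)&(P[...,1]<0)
# tall pot lid, low pan rim
q=P[(P[...,2]>.195)&(P[...,2]<.25)&(P[...,0]<.8)&(P[...,0]>.4)&(abs(P[...,1]+.18)<.15)][:,:2];print("tall",q.mean(0),cv2.minEnclosingCircle(q.astype(np.float32)))
q=P[(P[...,2]>.044)&(P[...,2]<.065)&(np.hypot(P[...,0]-.77,P[...,1]-.075)<.135)];q=q[np.hypot(q[:,0]-.77,q[:,1]-.075)>.1][:,:2];print("low",circ(q,None,np.array([.77,.075])),len(q))
# hob edges: dark->light lines in rect
big=rect("top",p,.006,.34,.95,-.40,.30);gb=cv2.GaussianBlur(cv2.cvtColor(big,cv2.COLOR_BGR2GRAY),(5,5),0)
mask=(gb<110).astype(np.uint8)
def edge(rng,axis,lo,hi,rev):
    pts=[]
    for t in rng:
        l=gb[:,t] if axis else gb[t]; seg=l[lo:hi].astype(int)
        dd=np.diff(seg);i=lo+np.argmax(np.abs(dd));pts.append((t,i+.5))
    pts=np.array(pts)
    f=cv2.fitLine(pts.astype(np.float32),cv2.DIST_HUBER,0,.01,.01).ravel();return f if axis else f[[1,0,3,2]]
cols=range(140,560,5)
L={'front':edge(range(160,560,4),1,530,590,0),'left':edge(list(range(60,360,4))+list(range(450,500,4)),0,30,90,0),'right':edge(range(80,500,4),0,615,680,0),'back':edge(list(range(330,460,4)),1,20,70,0)}
def X(a,b):
    a=L[a];b=L[b];t=np.linalg.solve(np.c_[a[:2],-b[:2]],b[2:]-a[2:]);q=a[2:]+t[0]*a[:2];return np.array([.95-q[1]*.001,.30-q[0]*.001])
C=[X(i,j) for i in('front','back') for j in('left','right')];print(np.round(C,4));print("hob",np.mean(C,0))
fl,fr,bl,br=C;print("sizes",[np.hypot(*(i-j)).round(3) for i,j in((fl,fr),(bl,br),(fl,bl),(fr,br))]);ax=(bl+br-fl-fr);print("yaw",np.degrees(np.arctan2(ax[1],ax[0])))
E
```

```text
pan [0.54092352 0.10451892] 403
handle ang deg 100.43201777007536 306 far pt [-0.03437248  0.19687438]
ring (array([0.54701811, 0.08848916]), np.int64(721), np.float64(0.0016229023802894632))
tall [ 0.52598068 -0.165655  ] ((0.5273950695991516, -0.16793178021907806), 0.10416237264871597)
low [0.76157303 0.07734243 0.11498984] 1264
[[ 0.4127  0.2563]
 [ 0.3791 -0.3343]
 [ 0.9151  0.2272]
 [ 0.8817 -0.34  ]]
hob [ 0.6471412  -0.04768972]
sizes [np.float32(0.592), np.float32(0.568), np.float32(0.503), np.float32(0.503)]
yaw -1.9859073
```

Ring ≈ (0.547, 0.0885), pan ≈ (0.541, 0.1045) with its handle at 100° world, and hob middle ≈ (0.647, −0.048), yaw −3.3°. The low pan is at ≈ (0.763, 0.077) and the tall pot at ≈ (0.527, −0.167). The rectified view shows the ring arcs at px (318,390) and (265,292). Next I move over the handle root.

Call:
{"name": "step_arm", "arguments": {
  "motion": [
    [[0.085,0,0,0.06,0,0,0],[0.085,0,0,0.12,0,0,0],[0.085,0.02,0.05,0.126,0,0,10],[0.085,0.04,0.1,0.126,0,0,20],[0.085,0.06,0.15,0.126,0,0,30],[0.085,0.08,0.2,0.126,0,0,40],[0.085,0.1,0.25,0.126,0,0,50],[0.085,0.12,0.3,0.126,0,0,60]]
  ]
}}

```text
time: 1.2
tool_pos: [0.3059, -0.3467, 0.3407]
tcp_rot: [-2.47, -1.94, 0.001]
wrist_force: [0.6, -0.5, 0.0]
width: 0.992
```

Call:
{"name": "step_arm", "arguments": {
  "motion": [
    [[0.085,0.02,0.055,0,0,0,4],[0.085,0.04,0.11,0,0,0,8],[0.085,0.06,0.165,0,0,0,12],[0.085,0.08,0.22,0,0,0,16],[0.085,0.1,0.275,0,0,0,20],[0.085,0.12,0.33,0,0,0,24],[0.085,0.14,0.385,0,0,0,24],[0.085,0.16,0.44,0,0,0,24]]
  ]
}}

```text
time: 2.2
tool_pos: [0.4661, 0.0953, 0.3408]
tcp_rot: [-2.013, -2.412, 0.001]
wrist_force: [0.4, -0.7, 0.4]
width: 0.998
```

Call:
{"name": "step_arm", "arguments": {
  "motion": [
    [[0.085,0.02,0.05,0,0,0,0],[0.085,0.04,0.1,0,0,0,0],[0.085,0.052,0.132,-0.02,0,0,0],[0.085,0.052,0.132,-0.06,0,0,0],[0.085,0.052,0.132,-0.1,0,0,0],[0.085,0.052,0.132,-0.12,0,0,0],[0.085,0.052,0.132,-0.12,0,0,0],[0.085,0.052,0.132,-0.12,0,0,0]]
  ]
}}

```text
time: 3.2
tool_pos: [0.5193, 0.2275, 0.2227]
tcp_rot: [2.013, 2.411, 0.003]
wrist_force: [0.2, 0.6, 0.3]
width: 0.997
```

Run:
```python
from h import *
p,P=cloud("wrist");s=read_state();print(s["tool_pos"],s["tcp_rot"])
c=(.541,.1045)
rr=np.hypot(P[...,0]-c[0],P[...,1]-c[1]);g=cv2.cvtColor(p,cv2.COLOR_BGR2GRAY)
m=(rr>.1)&(rr<.2)&(P[...,2]>.09)&(P[...,2]<.13)&(g<80)&(P[...,1]>.2)
q=P[m];print(m.sum())
f=cv2.fitLine(q[:,:2].astype(np.float32),cv2.DIST_HUBER,0,.01,.01).ravel();print("line",f,np.degrees(np.arctan2(f[1],f[0])))
d=f[:2]*np.sign(f[1]);t=(np.array(c)-f[2:])@d;print("axis offset",np.array(c)-f[2:]-t*d)
print("near root",q[abs(rr[m]-.125)<.005].mean(0))
cv2.imwrite("pics/w1.png",p)
```

```text
[0.51950207 0.22763859 0.22313899] [2.0122469  2.41034587 0.00446438]
2413
line [ 0.17571157 -0.9844417   0.513324    0.25624457] -79.87993
axis offset [0.00057305 0.00010229]
near root [0.51834723 0.22727583 0.10318632]
```

View pics/w1.png

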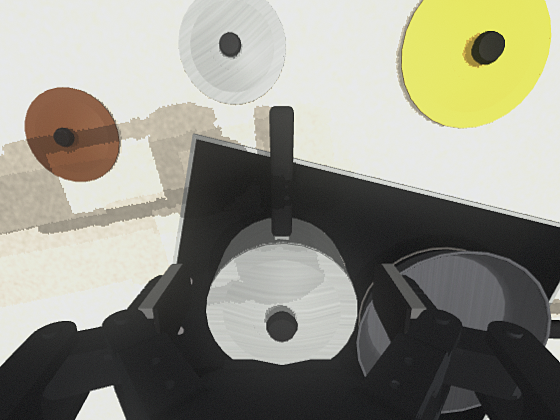

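The wrist view shows the long handle at px (282,170) on the steel-lidded pan, with the knob at (281,323). The pan holds the larger steel lid. The loose steel one at (232,45) is only a look-alike. Now descend and close.

Call:
{"name": "step_arm", "arguments": {
  "motion": [
    [[0.085,-0.001,0,-0.04,0,0,0],[0.085,-0.001,0,-0.08,0,0,0],[0.085,-0.001,0,-0.11,0,0,0],[0.085,-0.001,0,-0.125,0,0,0],[0.085,-0.001,0,-0.125,0,0,0],[0.05,-0.001,0,-0.125,0,0,0],[0.03,-0.001,0,-0.125,0,0,0],[0.02,-0.001,0,-0.125,0,0,0]]
  ],
  "newtons": 40
}}

```text
time: 4.25
tool_pos: [0.5192, 0.2279, 0.0992]
tcp_rot: [2.012, 2.41, 0.007]
wrist_force: [0.8, 0.1, -0.2]
width: 0.372
```

Call:
{"name": "step_arm", "arguments": {
  "motion": [
    [[0.005,0,0,0,0,0,0],[0.005,0,0,0,0,0,0],[0.005,0,0,0,0,0,0],[0.005,0,0,0,0,0,0],[0.005,0,0,0,0,0,0],[0.005,0,0,0,0,0,0],[0.005,0,0,0,0,0,0],[0.005,0,0,0,0,0,0]]
  ]
}}

```text
time: 5.25
tool_pos: [0.5192, 0.2279, 0.0992]
tcp_rot: [2.012, 2.41, 0.007]
wrist_force: [-0.2, 0.9, 1.1]
width: 0.06
```

Run:
```python
from h import *
s=read_state();print(s["tool_pos"],s["tcp_rot"],s["wrist_force"],s["width"])
t=s["tool_pos"][:2]
c,H,k=pan_fit("top",(.54,.1));print("pan",c,"tcp rel",t-c,np.hypot(*(t-c)),np.degrees(np.arctan2(*(t-c)[::-1])))
C=np.array([.547,.0885])
# rows: turn from th0 to ~0deg, centre going linearly to C
th=np.arctan2(*(t-c)[::-1]);r=t-c
for i in range(1,17):
    a=-np.radians(100)*i/16;R=np.array([[np.cos(a),-np.sin(a)],[np.sin(a),np.cos(a)]])
    q=c+(C-c)*i/16+R@r; print(i,(q-t).round(4),np.degrees(a).round(2))
```

```text
[0.51922897 0.22791517 0.09923384] [2.01172983 2.40960617 0.0070552 ] [-0.19042641  0.9406178   1.0540737 ] 0.060379425855700324
pan [0.54111266 0.10403952] tcp rel [-0.02188369  0.12387565] 0.12579376516657528 100.01842184500633
1 [0.014  0.0007] -6.25
2 [ 0.0281 -0.0001] -12.5
3 [ 0.0421 -0.0025] -18.75
4 [ 0.0559 -0.0062] -25.0
5 [ 0.0693 -0.0115] -31.25
6 [ 0.0821 -0.0181] -37.5
7 [ 0.0943 -0.0261] -43.75
8 [ 0.1057 -0.0353] -50.0
9 [ 0.116  -0.0456] -56.25
10 [ 0.1253 -0.057 ] -62.5
11 [ 0.1335 -0.0693] -68.75
12 [ 0.1403 -0.0823] -75.0
13 [ 0.1458 -0.096 ] -81.25
14 [ 0.1498 -0.1102] -87.5
15 [ 0.1524 -0.1247] -93.75
16 [ 0.1536 -0.1394] -100.0
```

The width of 0.06 (5 mm) is too narrow for a 20 mm bar, so I look.

Run:
```python
from h import *
p,d=read_camera("scene");w,_=read_camera("wrist")
a=cv2.resize(p[120:300,180:420],(800,600)[:2] if 0 else (480,360),interpolation=cv2.INTER_CUBIC)
w=cv2.resize(w,(300,225));o=np.zeros((360,780,3),np.uint8);o[:,:480]=a;o[:225,480:]=w
cv2.imwrite("pics/g1.png",o)
```

```text
(no output)
```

View pics/g1.png

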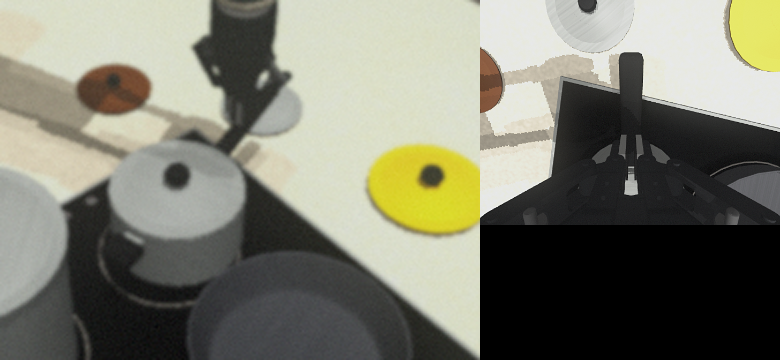

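Run:
```python
from h import *
p,P=cloud("wrist");print(read_state()["width"])
cv2.imwrite("pics/g2.png",cv2.resize(p[200:420,180:400],(600,600),interpolation=cv2.INTER_CUBIC))
for v in range(240,420,12): print(v,[tuple(P[v,u].round(3)) for u in (250,266,282,298,314)])
```

```text
0.06373029038205617
240 [(np.float64(0.497), np.float64(0.195), np.float64(0.006)), (np.float64(0.508), np.float64(0.238), np.float64(0.105)), (np.float64(0.516), np.float64(0.24), np.float64(0.106)), (np.float64(0.525), np.float64(0.241), np.float64(0.104)), (np.float64(0.551), np.float64(0.205), np.float64(0.006))]
252 [(np.float64(0.499), np.float64(0.184), np.float64(0.005)), (np.float64(0.509), np.float64(0.237), np.float64(0.119)), (np.float64(0.517), np.float64(0.233), np.float64(0.105)), (np.float64(0.524), np.float64(0.241), np.float64(0.121)), (np.float64(0.554), np.float64(0.193), np.float64(0.005))]
264 [(np.float64(0.502), np.float64(0.233), np.float64(0.125)), (np.float64(0.509), np.float64(0.238), np.float64(0.133)), (np.float64(0.519), np.float64(0.224), np.float64(0.102)), (np.float64(0.523), np.float64(0.24), np.float64(0.132)), (np.float64(0.556), np.float64(0.182), np.float64(0.005))]
276 [(np.float64(0.503), np.float64(0.232), np.float64(0.135)), (np.float64(0.51), np.float64(0.238), np.float64(0.143)), (np.float64(0.521), np.float64(0.216), np.float64(0.1)), (np
[... 2695 characters left out ...]
(0.519), np.float64(0.24), np.float64(0.197)), (np.float64(0.522), np.float64(0.246), np.float64(0.203))]
396 [(np.float64(0.508), np.float64(0.243), np.float64(0.205)), (np.float64(0.512), np.float64(0.238), np.float64(0.2)), (np.float64(0.516), np.float64(0.239), np.float64(0.201)), (np.float64(0.519), np.float64(0.239), np.float64(0.2)), (np.float64(0.521), np.float64(0.248), np.float64(0.208))]
408 [(np.float64(0.508), np.float64(0.241), np.float64(0.206)), (np.float64(0.512), np.float64(0.237), np.float64(0.203)), (np.float64(0.516), np.float64(0.239), np.float64(0.204)), (np.float64(0.519), np.float64(0.24), np.float64(0.204)), (np.float64(0.521), np.float64(0.245), np.float64(0.207))]
```

View pics/g2.png

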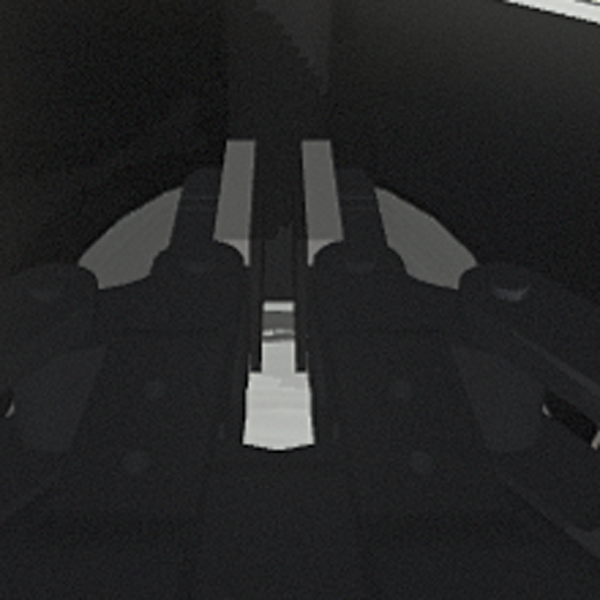

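The crop shows the pads at (240,190) and (315,190) closed to about 8 mm. The handle's top shows through the gap, so the tips are above the bar and the tool is effectively higher than I expected. I open, go lower and close again.

Call:
{"name": "step_arm", "arguments": {
  "motion": [
    [[0.04,0,0,0,0,0,0],[0.06,0,0,0,0,0,0],[0.06,0,0,0,0,0,0],[0.06,0,0,-0.01,0,0,0],[0.06,0,0,-0.02,0,0,0],[0.06,0,0,-0.02,0,0,0],[0.06,0,0,-0.02,0,0,0],[0.06,0,0,-0.02,0,0,0]]
  ]
}}

```text
time: 6.45
tool_pos: [0.5195, 0.228, 0.0795]
tcp_rot: [2.011, 2.409, 0.008]
wrist_force: [-0.5, -0.0, 0.4]
width: 0.7
```

Call:
{"name": "step_arm", "arguments": {
  "motion": [
    [[0.04,0,0,0,0,0,0],[0.025,0,0,0,0,0,0],[0.015,0,0,0,0,0,0],[0.005,0,0,0,0,0,0],[0.005,0,0,0,0,0,0],[0.005,0,0,0,0,0,0],[0.005,0,0,0,0,0,0],[0.005,0,0,0,0,0,0]]
  ]
}}

```text
time: 7.45
tool_pos: [0.5197, 0.2281, 0.08]
tcp_rot: [2.012, 2.409, 0.008]
wrist_force: [-2.0, -0.3, 4.7]
width: 0.213
```

Call:
{"name": "step_arm", "arguments": {
  "motion": [
    [[0.04,0,0,0,0,0,0],[0.05,0,0,0,0,0,0],[0.05,0,0,-0.008,0,0,0],[0.05,0,0,-0.01,0,0,0],[0.03,0,0,-0.01,0,0,0],[0.015,0,0,-0.01,0,0,0],[0.005,0,0,-0.01,0,0,0],[0.005,0,0,-0.01,0,0,0]]
  ]
}}

```text
time: 8.45
tool_pos: [0.5196, 0.2282, 0.0699]
tcp_rot: [2.012, 2.409, 0.009]
wrist_force: [0.7, -0.4, -1.6]
width: 0.223
```

Run:
```python
from h import *
s=read_state();print(s["tool_pos"],s["wrist_force"],s["torque"],s["width"])
p,P=cloud("scene")
# finger points low: near TCP, beside the handle; list lowest dark points
t=s["tool_pos"]
d=P[...,:2]-t[:2];m=(np.hypot(d[...,0],d[...,1])<.05)&(P[...,2]>.03)
q=P[m];ax=np.array([np.cos(np.radians(10)),np.sin(np.radians(10))]);a=(q[:,:2]-t[:2])@ax;b=(q[:,:2]-t[:2])@np.array([-ax[1],ax[0]])
for lo in np.arange(-.03,.03,.005):
    k=(a>=lo)&(a<lo+.005)&(abs(b)<.015)
    if k.sum(): print(round(lo,3),k.sum(),q[k][:,2].min().round(3),q[k][:,2].max().round(3))
c,H,k=pan_fit("top",(.54,.1));print("pan",c)
w,_=read_camera("wrist");o=np.zeros((420,800,3),np.uint8);o[:,:380]=w[:,90:470];o[:,380:]=cv2.resize(p[120:240,240:360],(420,420),interpolation=cv2.INTER_CUBIC)
cv2.imwrite("pics/g3.png",o)
```

```text
[0.51962217 0.22822753 0.06994635] [ 0.70853965 -0.39459668 -1.58041089] [-0.03471018  0.09562929 -0.02920797] 0.22261037621377178
-0.03 27 0.128 0.467
-0.025 26 0.092 0.468
-0.02 35 0.092 0.471
-0.015 87 0.095 0.472
-0.01 73 0.097 0.473
-0.005 51 0.097 0.473
0.0 37 0.098 0.474
0.005 36 0.088 0.473
0.01 69 0.084 0.472
0.015 89 0.088 0.47
0.02 128 0.094 0.468
0.025 110 0.107 0.464
pan [0.5412553 0.1035949]
```

View pics/g3.png

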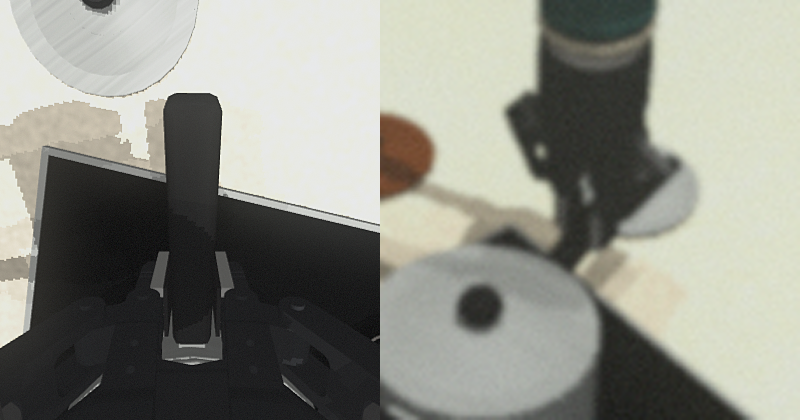

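The bar is now held at width 0.22 (19 mm), and the wrist view shows a pad on each side of it at (165,275) and (222,275). The fingertips stand about 13 mm above the reported TCP height, which I'll allow for later. Now I swing it in about the pan's axis, easing the axis onto the ring.

Call:
{"name": "step_arm", "arguments": {
  "motion": [
    [[0.005,0.014,0.0007,0,0,0,-6.25],[0.005,0.028,0,0,0,0,-12.5],[0.005,0.042,-0.0025,0,0,0,-18.75],[0.005,0.056,-0.006,0,0,0,-25],[0.005,0.0693,-0.0115,0,0,0,-31.25],[0.005,0.082,-0.018,0,0,0,-37.5],[0.005,0.0943,-0.026,0,0,0,-43.75],[0.005,0.1057,-0.0353,0,0,0,-50]]
  ]
}}

```text
time: 9.6
tool_pos: [0.6257, 0.1929, 0.07]
tcp_rot: [2.842, 1.328, 0.006]
wrist_force: [-0.8, 0.2, 0.5]
width: 0.22
```

Run:
```python
from h import *
from scipy.spatial.transform import Rotation as Ro
s=read_state();t=s["tool_pos"][:2]
R=Ro.from_rotvec(s["tcp_rot"]).as_matrix();b=np.degrees(np.arctan2(R[1,1],R[0,1]));print(s["tool_pos"],"beta",b,s["wrist_force"],s["width"])
pic=cloud("top")
c,H,k=pan_fit("top",(.544,.097),pic);print("pan",c,"tcp rel",np.hypot(*(t-c)),np.degrees(np.arctan2(*(t-c)[::-1])))
cv2.imwrite("pics/t2.png",rect("top",pic[0],.006,.36,.92,-.32,.32))
C=np.array([.547,.0885]);r=t-c
for i in range(1,9):
    a=-np.radians(50)*i/8;Q=np.array([[np.cos(a),-np.sin(a)],[np.sin(a),np.cos(a)]])
    q=c+(C-c)*i/8+Q@r; print(i,(q-t).round(4),np.degrees(a).round(2))
```

```text
[0.62572334 0.19286703 0.0699726 ] beta -39.894190753416325 [-0.7807652   0.16786762  0.51611999] 0.22008215463347683
pan [0.54435875 0.09464068] tcp rel 0.12754846767230146 50.36376617626373
1 [ 0.0105 -0.0102] -6.25
2 [ 0.02   -0.0215] -12.5
3 [ 0.0282 -0.0337] -18.75
4 [ 0.0352 -0.0467] -25.0
5 [ 0.0408 -0.0603] -31.25
6 [ 0.045  -0.0744] -37.5
7 [ 0.0476 -0.0889] -43.75
8 [ 0.0488 -0.1036] -50.0
```

View pics/t2.png

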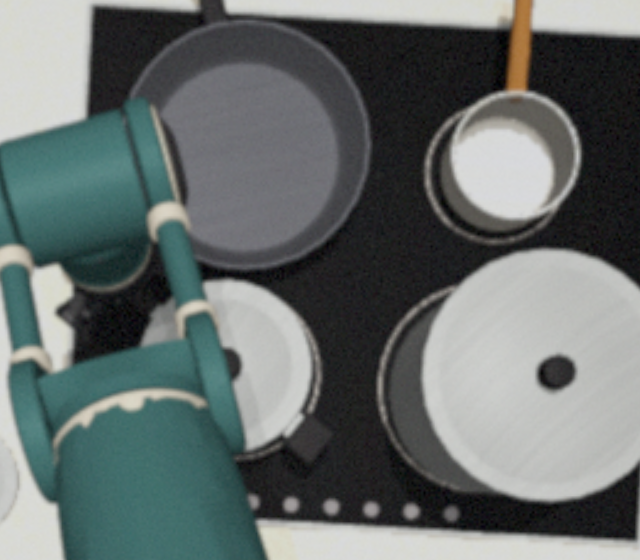

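The ring's right arc shows at (320,365) and the pan has turned with the hand. I carry on to about 0°.

Call:
{"name": "step_arm", "arguments": {
  "motion": [
    [[0.005,0.0105,-0.0102,0,0,0,-6.25],[0.005,0.02,-0.0215,0,0,0,-12.5],[0.005,0.0282,-0.0337,0,0,0,-18.75],[0.005,0.0352,-0.0467,0,0,0,-25],[0.005,0.0408,-0.0603,0,0,0,-31.25],[0.005,0.045,-0.0744,0,0,0,-37.5],[0.005,0.0476,-0.089,0,0,0,-43.75],[0.005,0.0488,-0.1036,0,0,0,-50]]
  ]
}}

```text
time: 10.65
tool_pos: [0.6756, 0.0881, 0.07]
tcp_rot: [3.135, -0.007, 0.002]
wrist_force: [-0.2, 0.9, 0.9]
width: 0.223
```

Call:
{"name": "step_arm", "arguments": {
  "motion": [
    [[0.02,0,0,0,0,0,0],[0.03,0,0,0,0,0,0],[0.05,0,0,0,0,0,0],[0.06,0,0,0,0,0,0],[0.06,0,0,0.02,0,0,0],[0.06,0,0,0.07,0,0,0],[0.06,0,0,0.13,0,0,0],[0.06,0,0,0.18,0,0,0]]
  ]
}}

```text
time: 11.65
tool_pos: [0.6763, 0.0883, 0.2547]
tcp_rot: [3.135, -0.006, 0.008]
wrist_force: [0.7, 0.9, -0.2]
width: 0.704
```

Call:
{"name": "step_arm", "arguments": {
  "motion": [
    [[0.085,-0.02,0,0.02,0,0,10],[0.085,-0.05,0,0.02,0,0,20],[0.085,-0.08,0,0.02,0,0,30],[0.085,-0.11,0,0.02,0,0,40],[0.085,-0.14,0,0.02,0,0,50],[0.085,-0.17,0,0.02,0,0,60],[0.085,-0.2,0,0.02,0,0,70],[0.085,-0.23,0,0.02,0,0,80]]
  ]
}}

```text
time: 12.65
tool_pos: [0.4455, 0.0884, 0.2764]
tcp_rot: [2.402, 2.02, 0.016]
wrist_force: [-0.5, 0.4, -0.3]
width: 0.995
```

Call:
{"name": "step_arm", "arguments": {
  "motion": [
    [[0.085,0,0,0,0,0,10],[0.085,0,0,0,0,0,20],[0.085,0,0,0,0,0,30],[0.085,0,0,0,0,0,40],[0.085,0,0,0,0,0,50],[0.085,0,0,0,0,0,60],[0.085,0,0,0,0,0,70],[0.085,0,0,0,0,0,80]]
  ]
}}

```text
time: 13.65
tool_pos: [0.4457, 0.0885, 0.2783]
tcp_rot: [-0.532, -3.094, -0.016]
wrist_force: [-0.8, -0.3, -0.3]
width: 0.994
```

```bash
cat >> h.py <<'E'
from scipy.spatial.transform import Rotation as Ro
def grip_line(P,p,c,a0,lo,hi,zlo,zhi,half=.03):
    """dark points along direction a0(deg) from c between lo..hi: mean lateral direction"""
    d=P[...,:2]-c;u=np.array([np.cos(np.radians(a0)),np.sin(np.radians(a0))]);a=d@u;b=d@np.array([-u[1],u[0]])
    m=(a>lo)&(a<hi)&(abs(b)<half)&(P[...,2]>zlo)&(P[...,2]<zhi)&(cv2.cvtColor(p,cv2.COLOR_BGR2GRAY)<80)
    q=P[m];mid=np.array([q[:,:2][:,0].mean(),q[:,1].mean()]);
    return m.sum(),q.mean(0),(a0+np.degrees(np.median(np.arctan2(b[m],a[m])))),a[m].min(),a[m].max(),b[m].min(),b[m].max()
def beta(s):
    R=Ro.from_rotvec(s["tcp_rot"]).as_matrix();return np.degrees(np.arctan2(R[1,1],R[0,1]))
E
python3 - <<'E'
from h import *
s=read_state();print(s["time"],s["tool_pos"],beta(s),s["q"][5])
w=cloud("wrist");t=cloud("top")
c,H,k=pan_fit("top",(.547,.0885),t);print("pan top",c)
print("low",[P for P in [circ(t[1][(t[1][...,2]>.044)&(t[1][...,2]<.065)&(abs(np.hypot(t[1][...,0]-.77,t[1][...,1]-.075)-.1175)<.0175)][:,:2],None,np.array([.77,.075]))]])
print("handle top",grip_line(t[1],t[0],c,0,.1,.2,.085,.13))
try:
    cw,_,_=pan_fit("wrist",(.547,.0885),w);print("pan wrist",cw)
    print("short wrist",grip_line(w[1],w[0],c,180,.09,.13,.07,.105,.04))
except Exception as e:print(e)
o=np.zeros((420,800,3),np.uint8);o[:,:420]=w[0][:,70:490];o[:,420:]=cv2.resize(rect("top",t[0],.006,.40,.78,-.05,.21),(380,555))[80:500]
cv2.imwrite("pics/s1.png",o)
E
```

```text
13.65 [0.44573011 0.08848191 0.27825179] 70.4842400768609 -1.0994343774075743
pan top [0.55049677 0.08831839]
low [array([0.761711  , 0.07717376, 0.11491019])]
handle top (np.int64(391), array([0.70190484, 0.08716108, 0.1098906 ]), np.float64(-0.5364939629824632), np.float64(0.10047013943464422), np.float64(0.19925805161357657), np.float64(-0.010872827391308917), np.float64(0.007458371013945295))
pan wrist [0.5503017 0.0887852]
short wrist (np.int64(951), array([0.44432875, 0.08970041, 0.08748229]), np.float64(179.20823887384563), np.float64(0.090073906026919), np.float64(0.12066091042237997), np.float64(-0.021084221921594804), np.float64(0.019008786777823774))
```

View pics/s1.png

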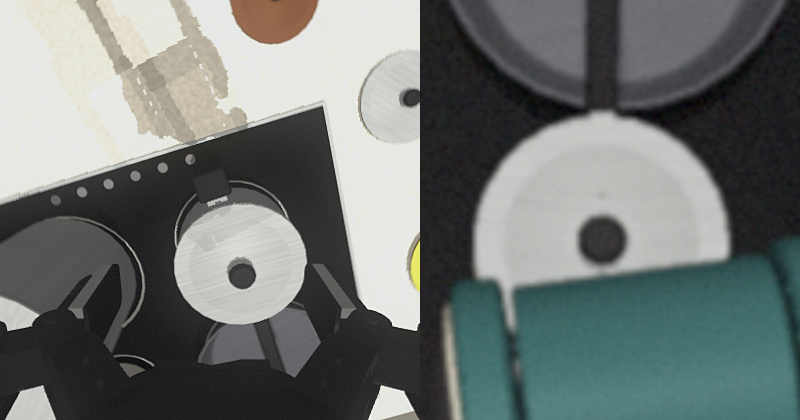

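The left (wrist) panel shows the short grip at (212,185), with the ring's front arc around it from (178,225) to (285,215). The right panel shows the long handle lying over the low pan, let go. I fit the ring from this clear front arc.

Run:
```python
from h import *
p,d=read_camera("wrist")
r=rect("wrist",p,.006,.42,.66,-.03,.21,.0005);g=cv2.cvtColor(r,cv2.COLOR_BGR2GRAY)
th=cv2.morphologyEx(g,cv2.MORPH_TOPHAT,np.ones((15,15)));v,u=np.nonzero(th>40)
xy=np.c_[.66-v*.0005,.21-u*.0005]
for c0 in((.547,.0885),(.552,.085)):
    c=np.array(c0)
    for w in(.012,.008,.005,.003):
        dd=np.hypot(*(xy-c).T);m=(abs(dd-.086)<w)&(xy[:,0]<c[0]-.01);c=circ(xy[m],.086,c)
    a=np.degrees(np.arctan2(*(xy[m]-c).T[::-1]))%360;print(c,m.sum(),np.std(dd[m]),np.histogram(a,range(90,290,20)))
    print("free r",circ(xy[m],None,c))
```

```text
[0.54897744 0.08685451] 2397 0.0010490946964377495 (array([283, 377, 374, 230,   0, 195, 364, 443, 131]), array([ 90, 110, 130, 150, 170, 190, 210, 230, 250, 270]))
free r [0.54712736 0.08693838 0.08470071]
[0.54897744 0.08685451] 2397 0.0010490946966942168 (array([283, 377, 374, 230,   0, 195, 364, 443, 131]), array([ 90, 110, 130, 150, 170, 190, 210, 230, 250, 270]))
free r [0.54712736 0.08693838 0.08470071]
```

Call:
{"name": "step_arm", "arguments": {
  "motion": [
    [[0.085,0.001,0.001,-0.02,0,0,8],[0.085,0.002,0.001,-0.05,0,0,16],[0.085,0.002,0.001,-0.09,0,0,19],[0.085,0.002,0.001,-0.12,0,0,19],[0.085,0.002,0.001,-0.15,0,0,19],[0.085,0.002,0.001,-0.18,0,0,19],[0.085,0.002,0.001,-0.2,0,0,19],[0.085,0.002,0.001,-0.2,0,0,19]]
  ]
}}

```text
time: 14.8
tool_pos: [0.4463, 0.0893, 0.0768]
tcp_rot: [-0.032, -3.134, -0.014]
wrist_force: [0.1, 0.4, 0.8]
width: 0.995
```

Call:
{"name": "step_arm", "arguments": {
  "motion": [
    [[0.085,0.001,0,-0.012,0,0,0],[0.085,0.001,0,-0.022,0,0,0],[0.085,0.001,0,-0.022,0,0,0],[0.07,0.001,0,-0.022,0,0,0],[0.055,0.001,0,-0.022,0,0,0],[0.04,0.001,0,-0.022,0,0,0],[0.025,0.001,0,-0.022,0,0,0],[0.02,0.001,0,-0.022,0,0,0]]
  ]
}}

```text
time: 15.8
tool_pos: [0.4477, 0.0895, 0.0554]
tcp_rot: [-0.031, -3.135, -0.015]
wrist_force: [-2.2, 0.7, 5.2]
width: 0.457
```

Run:
```python
from h import *
s=read_state();t=s["tool_pos"][:2];print(s["time"],s["tool_pos"],beta(s),s["width"],s["wrist_force"])
pic=cloud("top");c,H,k=pan_fit("top",(.55,.088),pic);print("pan",c,grip_line(pic[1],pic[0],c,0,.1,.2,.085,.13)[2])
c=np.array([.5503,.0886]);C=np.array([.549,.087]);r=t-c;print(np.hypot(*r))
for i in range(1,9):
    a=-np.radians(54)*i/8;Q=np.array([[np.cos(a),-np.sin(a)],[np.sin(a),np.cos(a)]])
    q=c+(C-c)*i/8+Q@r; print(i,(q-t).round(4),np.degrees(a).round(2))
```

```text
15.8 [0.44765893 0.0895003  0.05539455] 88.8566359147739 0.45676250531588103 [-2.20932021  0.72490291  5.17336412]
pan [0.55058003 0.08838045] -0.5801961665090577
0.10264501863427454
1 [0.0007 0.0119] -6.75
2 [0.0027 0.0235] -13.5
3 [0.0062 0.0349] -20.25
4 [0.0109 0.0457] -27.0
5 [0.017  0.0559] -33.75
6 [0.0242 0.0652] -40.5
7 [0.0325 0.0737] -47.25
8 [0.0417 0.0811] -54.0
```

Call:
{"name": "step_arm", "arguments": {
  "motion": [
    [[0.02,0,0,0,0,0,0],[0.02,0,0,0,0,0,0],[0.02,0,0,0,0,0,0],[0.02,0,0,0,0,0,0],[0.02,0,0,0,0,0,0],[0.02,0,0,0,0,0,0],[0.02,0,0,0,0,0,0],[0.02,0,0,0,0,0,0]]
  ]
}}

```text
time: 16.85
tool_pos: [0.4476, 0.0895, 0.0554]
tcp_rot: [-0.031, -3.135, -0.015]
wrist_force: [-2.2, -0.2, 2.8]
width: 0.455
```

Call:
{"name": "step_arm", "arguments": {
  "motion": [
    [[0.02,0.0007,0.0119,0,0,0,-6.75],[0.02,0.0027,0.0235,0,0,0,-13.5],[0.02,0.0062,0.0349,0,0,0,-20.25],[0.02,0.0109,0.0457,0,0,0,-27],[0.02,0.017,0.0559,0,0,0,-33.75],[0.02,0.0242,0.0652,0,0,0,-40.5],[0.02,0.0325,0.0737,0,0,0,-47.25],[0.02,0.0417,0.0811,0,0,0,-54]]
  ]
}}

```text
time: 17.85
tool_pos: [0.4899, 0.1708, 0.0554]
tcp_rot: [-1.458, -2.781, -0.018]
wrist_force: [-0.8, -0.5, 3.5]
width: 0.457
```

Run:
```python
from h import *
s=read_state();print(s["time"],s["tool_pos"],beta(s),s["width"],s["wrist_force"])
pic=cloud("top");c,H,k=pan_fit("top",(.549,.087),pic);g=grip_line(pic[1],pic[0],c,-54,.1,.2,.085,.13);print("pan",c,g)
```

```text
17.85 [0.48989482 0.17082472 0.05537425] 34.6674288395496 0.45728136503376055 [-0.76476344 -0.51858203  3.53799003]
pan [0.54891713 0.08588001] (np.int64(422), array([ 0.63576497, -0.03670886,  0.10949649]), np.float64(-54.71310121603403), np.float64(0.1001623693595453), np.float64(0.1995655975824358), np.float64(-0.011867194063968437), np.float64(0.00891957007752882))
```

Done as planned: the handle is at −54.7° and the pan is at (0.549, 0.086). Now I open, lift straight up and retreat.

Call:
{"name": "step_arm", "arguments": {
  "motion": [
    [[0.05,0,0,0,0,0,0],[0.065,0,0,0,0,0,0],[0.075,0,0,0,0,0,0],[0.075,0,0,0.005,0,0,0],[0.075,0,0,0.03,0,0,0],[0.075,0,0,0.08,0,0,0],[0.075,0,0,0.14,0,0,0],[0.075,0,0,0.2,0,0,0]]
  ]
}}

```text
time: 18.9
tool_pos: [0.4904, 0.1713, 0.2576]
tcp_rot: [-1.464, -2.779, -0.02]
wrist_force: [1.2, 0.1, -0.4]
width: 0.882
```

Call:
{"name": "step_arm", "arguments": {
  "motion": [
    [[0.075,-0.02,0.05,0.02,0,0,0],[0.075,-0.04,0.1,0.02,0,0,0],[0.075,-0.06,0.15,0.02,0,0,0],[0.075,-0.08,0.2,0.02,0,0,0],[0.075,-0.1,0.25,0.02,0,0,0],[0.075,-0.1,0.25,0.02,0,0,0],[0.075,-0.1,0.25,0.02,0,0,0],[0.075,-0.1,0.25,0.02,0,0,0]]
  ]
}}

```text
time: 19.9
tool_pos: [0.3909, 0.4202, 0.2778]
tcp_rot: [-1.466, -2.778, -0.02]
wrist_force: [-0.5, -0.1, 0.4]
width: 0.882
```

Run:
```python
from h import *
s=read_state();print(s["time"],s["tool_pos"])
p,P=pic=cloud("top");c,H,k=pan_fit("top",(.549,.087),pic);g=grip_line(P,p,c,-54,.1,.2,.085,.13);print("pan",c,g[2])
a=np.radians(g[2]);u=np.array([np.cos(a),np.sin(a)]);tip=c+.205*u;mid=c+.145*u
q=P[(P[...,2]>.195)&(P[...,2]<.25)&(P[...,0]<.8)&(P[...,0]>.4)&(abs(P[...,1]+.18)<.15)][:,:2];tall=np.array(cv2.minEnclosingCircle(q.astype(np.float32))[0])
m=(P[...,2]>.044)&(P[...,2]<.065)&(abs(np.hypot(P[...,0]-.77,P[...,1]-.075)-.1175)<.0175);low=circ(P[m][:,:2],None,np.array([.77,.075]))[:2]
print("tall",tall,"low",low,"tip-mid",np.hypot(*(tip-[.647,-.0477])))
for n,o in(("low",low),("tall",tall)):print(n,[np.hypot(*(x-o)).round(3) for x in(mid,tip)])
r=rect("top",p,.006,.36,.92,-.32,.32);g=cv2.cvtColor(r,cv2.COLOR_BGR2GRAY)
w,_=read_camera("scene");o=np.zeros((560,800,3),np.uint8);o[:300,400:]=cv2.resize(w,(400,300));o[:350,:400]=cv2.resize(r,(400,350));cv2.imwrite("pics/end.png",o)
```

```text
19.9 [0.39093072 0.42016519 0.27775579]
pan [0.54848367 0.08631489] -54.871920262277534
tall [ 0.52764434 -0.16764499] low [0.76151931 0.07734435] tip-mid 0.03886100203605476
low [np.float64(0.17), np.float64(0.185)]
tall [np.float64(0.171), np.float64(0.163)]
```

View pics/end.png

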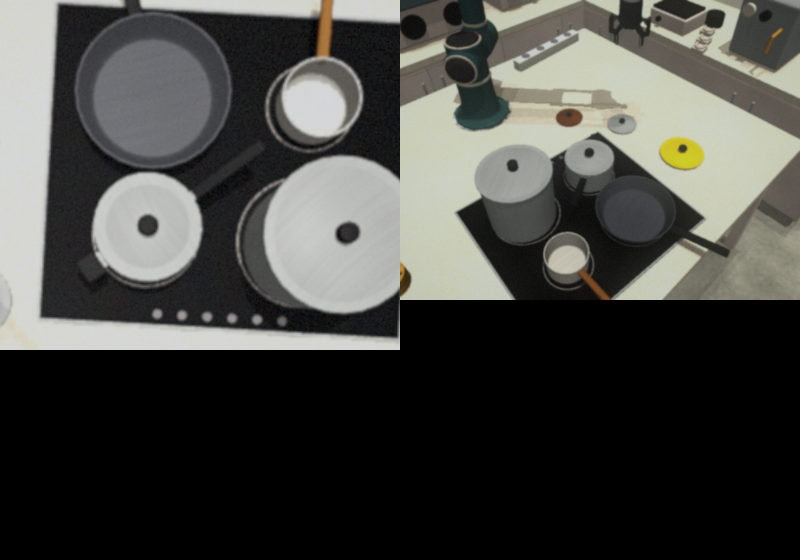

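The top panel shows the pan inside its ring with the knob at (148,225). The handle points into the gap, tip at (262,148), and the lid is on. The other pans are unmoved and the arm is clear.

```bash
python3 -c "
from workcell import *
print(finish_job())"
```

```text
the job is handed in; nothing more can be done
None
```

The job is handed in, at about 20 s of the 58 s allowed. I swung the long handle from 100° to about 0° over the low pan and let go. I then took the saucepan again by its short grip and turned it to −55°, released it and moved the arm clear.

**Last checks from the top camera:**

| Check | Measured | Limit |
|---|---|---|
| Pan axis to ring centre | 1–2 mm | under 13.5 mm |
| Handle tip to hob middle | about 39 mm | under 75 mm |
| Handle middle / tip to low pan axis | 170 / 185 mm | over 130 mm |
| Handle middle / tip to tall pot axis | 171 / 163 mm | over 114 mm |

- **Lid:** it looks in place in the last picture; I did not measure it separately.
- **Other pans:** the tall pot and low pan were where they started, to within the measurement. I judged the milk pan only by eye in the last picture.
- **Ring position:** fits from different views disagreed by about 2 mm.

**What went wrong:** the first close on the long handle missed, passing above the bar. The camera images put the fingertips about 13 mm above the reported TCP height, instead of the stated 22 mm below it. I corrected this by going about 30 mm lower for the long handle and allowing the same offset for the short grip.

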